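Point out the mouldy culture plate and log it

TASK

Point out the culture dish with the single big round mould patch: bring the fingertips straight down to one or two centimetres above the lid, right over the middle of the patch, touch nothing, and stay there for two full seconds. Then press the button of the logging box all the way down, let it come back up, and finish clear of everything. Never touch any dish, do not come down over either of the other two dishes, and leave everything else on the bench where it stands.

Things in the scene. Friction and masses are not known exactly. Their poses are not given: they have to be found in the camera images.
- dish_mould: Loose lidded clear Petri dish, 90 mm across, 16 mm high, 40 g, brown agar with ONE big off-white round mould patch 40 mm across, off-centre. Lies flat on the bench at any yaw. Origin: centre of its underside, z up; the patch lies towards its +x. The other two dishes are the same size and colour and differ only in the pattern of the growth.
- mould_patch (a point): The place to point at: on top of the lid of the mouldy dish (16 mm above the bench), straight above the middle of the 40 mm patch, which lies 16 mm from the dish's centre.
- dish_streak: Like the mouldy dish (90 mm across, 16 mm high) but its growth is a thin zigzag line across the agar. Not to be pointed at. Origin: centre of its underside.
- dish_dots: Like the mouldy dish (90 mm across, 16 mm high) but its growth is 13 scattered dots of 6 mm. Not to be pointed at. Origin: centre of its underside.
- log_box: White logging box fixed to the bench, 80 (x) by 110 (y) by 34 mm high, at any place among the dishes and turned by up to 0.5 rad. Origin: centre of its underside. On its top a dark 40 mm blank display at its +y end and a round light grey push button in a black housing at its -y end.
- log_button_top (a point): Centre of the top face of the push button, a cap 30 mm across; moves with it. Up, it is about 56 mm above the bench. It is pressed straight down (-z).
- log_button (a joint): Travel of the push button in m: 0 = up, 0.006 = fully down. A spring returns it; fully down takes 5 N.
- bottle: Loose clear bottle, 54 mm across, 125 mm high, standing. Bystander. Origin: centre of its underside.
- tube: Loose standing sample tube with a blue cap, 34 mm across, 106 mm high. Bystander. Origin: centre of its underside.
- pen: Loose marker pen lying along its x axis, 130 mm long, 12 mm thick. Bystander. Origin: under its middle.
Things that resemble listed ones, but are neither listed nor needed, are in the scene too. Leave any blue or turquoise look-alike of the dish_mould alone. Leave any yellow look-alike of the log_box alone.

How it is judged:
By the outcome, as a careful person would: the job done as asked, in the order asked, and still so for the second after the job is handed in, with the robot touching nothing.
It also fails if it takes over 40 s, if anything falls off the work surface, if the arm or the gripper's body presses on something with over 40 N, if the wrist force passes 120 N, or if a joint passes its speed limit or range.

ROBOT

A 6-joint arm with a two-finger parallel gripper is mounted at the origin on the work surface. World frame = base frame: x ahead of the robot, y to its left, z up, the work surface at z = 0. Lengths are in m, angles in rad, forces in N, time in s.
With the tool pointing down it reaches from about 0.375 to 0.9 m from the base axis. Payload 3.1 kg.
Tool frame: the origin (TCP) lies at the very end of the fingers, on their centre line; the grasp point (between the pads) lies robot.grasp_offset behind it (robot.grasp_offset is the distance from the TCP to the grasp point, in m); z points along the fingers, y is the direction in which the jaws open and shut (so a half turn about z gives the same grasp; the last joint's range is limited). The gripper opens to 87 mm and grips with 3 to 60 N. Pads are 19 mm wide; open, the fingers measure 117 mm over their backs; the gripper's body (75 mm by 190 mm) begins 51 mm behind the grasp point.
Start: joints at [1.127, 0.527, 1.433, -0, 1.181, -0.178], TCP at [0.164, 0.603, 0.223] pointing down, gripper open.
Joint ranges: [-3.08, 3.08], [-0.75, 2.2], [0.22, 2.44], [-1.43, 4.57], [0, 2.65], [-2.85, 2.85]. Speed limits (rad/s): [2.79, 2.79, 3.14, 3.14, 3.14, 3.14].

INTERFACE

Orientations are given as a unit quaternion [x, y, z, w].
In Python, from rig import robot gives the robot as it stands.
- The arm moves only by the tool drive_tool, never from a script. Its argument "targets" is one flat list of numbers, 6 for each row, row after row: the shift along the tool's x, y, z in cm, then the turn, a rotation vector about the tool's x, y, z in degrees. A call has 1 to 12 rows; each row is the pose to reach, as a shift and turn from the pose commanded when the call began, along the tool's axes at that moment; what a row does not reach only later rows make up. A row lasts 1/12 s, in which the tool goes at most 41.7 mm and 7.16 degrees, less where a joint would pass 70% of its speed; a pose out of reach is approached as far as the arm can. A call with a gripper value outside its range is refused whole. "grip" is the gripper command: -1 is fully open, 1 is shut, values between are in proportion, set as the call begins (left out, the last holds). The fingers move at their own pace and stop on an object; "squeeze" is the grip in N (left out, the last holds). Time passes only in rows, so rows that repeat a pose let the fingers close. It gives the time, the measured TCP pose, the force and the opening at its end, in the units of the state.
- robot.get_obs(): the state, without advancing time (a new reading comes with each control period).
- robot.camera(name): name is "side" or "top"; returns (picture, depth): 480x640x3 uint8, red, green, blue; 480x640 float32, m along the optical axis (not along the pixel's ray), 0 where there is no reading.
- robot.calibration(name): a dict with "mtx" (3x3 intrinsics, pixels), "R" (3x3) and "t" (3): a world point X has camera coordinates R X + t. Camera axes: x right, y down, z forward; pixel columns grow to the right and rows downward; lengths in m; the calibration is good to about 2 mm. A picture is of the moment at which its call begins. calibration takes no time and is no camera call.
- robot.hand_in(): hands the job in, once; it reports no verdict.
The state is a dict: "time": time; "q": joint angles; "joint_velocities": joint speeds; "joint_torque": joint torques, N m; "position": TCP position; "tool_rot": TCP orientation; "ft_force": force on the tool from outside, world axes, zero at the start; "moment": the same for the moment, N m; "grip_width": finger opening in m.
Only numpy, scipy, OpenCV 4.12 (cv2) and the standard library are available. Lean on these libraries where they do the work, as an engineer would, in place of code of your own. Each camera call takes 0.05 s, during which the arm holds its last target.

## Working session

There is one attempt and no reset: what is moved stays moved. The work goes in short steps, Python scripts to look and compute and a tool call to move; the robot and the scene stay as the last step left them, time stands still between calls to the robot, and variables do not carry over. Pictures are saved under pics/ and viewed, and the job is handed in when it is done.

Besides the shell and the picture viewer there is one more tool, called after "Emit:" by a JSON object that holds its "name" and its "arguments". drive_tool: Moves the arm, as the interface text tells. Its arguments: {"type":"object","properties":{"targets":{"type":"array","items":{"type":"number"}},"grip":{"type":"number"},"squeeze":{"type":"number"}},"required":["targets"]}

```bash
ls; mkdir -p pics; python3 - <<'E'
from rig import robot
import cv2,numpy as np
o=robot.get_obs();print(o, robot.grasp_offset)
for n in("top","side"):
    p,d=robot.camera(n);cv2.imwrite(f"pics/{n}1.png",p[:,:,::-1]);np.savez(f"{n}1.npz",p=p,d=d)
    print(n,robot.calibration(n))
E
```

```text
pics
{'time': 0.0, 'q': array([ 1.12646851e+00,  5.28500567e-01,  1.43388013e+00,  6.57377656e-06,
        1.18138403e+00, -1.78515923e-01]), 'joint_velocities': array([-1.73266382e-04,  1.29695350e-03, -2.28675835e-04,  1.34470352e-03,
        4.29268598e-05, -1.79805179e-04]), 'joint_torque': array([-3.19751489e-04, -4.40042675e+01, -1.76589632e+01,  6.32145884e-02,
        5.85199194e-02, -1.77932811e-04]), 'position': array([0.1638481 , 0.60239533, 0.22155754]), 'tool_rot': array([ 1.32516177e-01,  9.91180248e-01, -1.03286640e-03, -3.35668585e-04]), 'ft_force': array([-0.59696159,  0.27346797, -0.46315189]), 'moment': array([0.00491063, 0.02431838, 0.01112716]), 'grip_width': 0.0872759442347563} 0.0187
top {'mtx': array([[556.37090324,   0.        , 313.127154  ],
       [  0.        , 556.37090324, 237.54002041],
       [  0.        ,   0.        ,   1.        ]]), 'R': array([[ 0.02611235, -0.99962564, -0.00816876],
       [-0.98540739, -0.02436431, -0.16845964],
       [ 0.16819755,  0.01244843, -0.9856747 ]]), 't': array([-0.01492537,  0.61548393,  0.87488306])}
side {'mtx': array([[457.09873051,   0.        , 321.41522489],
       [  0.        , 457.09873051, 237.40462155],
       [  0.        ,   0.        ,   1.        ]]), 'R': array([[-0.93674886, -0.34921873, -0.02340631],
       [-0.16300007,  0.494458  , -0.85378116],
       [ 0.30972981, -0.79596329, -0.52010564]]), 't': array([0.54972801, 0.16944616, 0.64492314])}
```

View pics/top1.png

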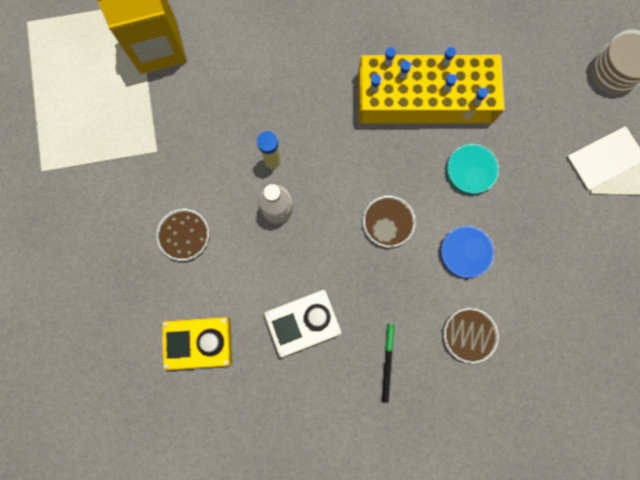

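View pics/side1.png

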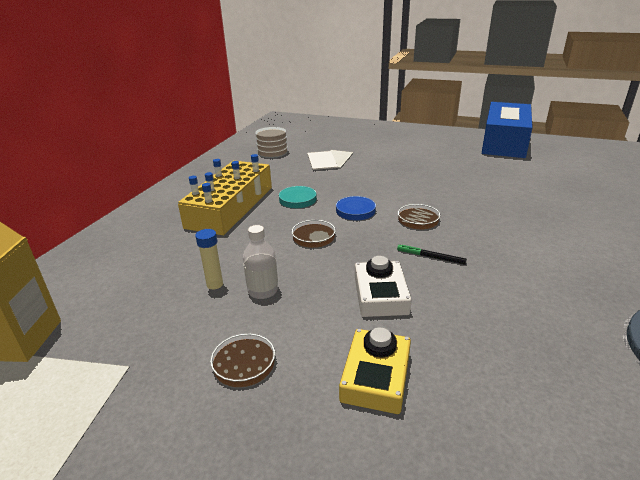

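The top view shows three brown dishes: dots at (183,235), zigzag at (470,335), and one with a single round patch at (388,221), patch about (384,231). The white log box is at (303,323), with its button at (317,317). The yellow box at (197,343) and the turquoise and blue dishes are look-alikes. I'll enlarge and measure.

```bash
cat > h.py <<'E'
import numpy as np,cv2
from rig import robot
def ray(n,u,v,z):
    c=robot.calibration(n);R,t,K=c["R"],c["t"],c["mtx"]
    o=-R.T@t;d=R.T@np.linalg.inv(K)@np.array([u,v,1.]);return o+d*(z-o[2])/d[2]
def proj(n,X):
    c=robot.calibration(n);x=c["mtx"]@(c["R"]@np.asarray(X)+c["t"]);return x[:2]/x[2]
E
python3 - <<'E'
from h import *
p=np.load("top1.npz")["p"];s=np.load("side1.npz")["p"]
def big(im,x0,y0,x1,y1,f):return cv2.resize(im[y0:y1,x0:x1,::-1],None,fx=f,fy=f,interpolation=cv2.INTER_CUBIC)
a=big(p,350,185,430,260,5);b=big(p,260,285,345,360,4);b=cv2.copyMakeBorder(b,0,a.shape[0]-b.shape[0],0,0,0)
cv2.imwrite("pics/crop.png",np.hstack([a,b]))
hsv=cv2.cvtColor(p,cv2.COLOR_RGB2HSV)
# brown agar + patch
m=((hsv[...,1]>90)&(hsv[...,0]<20)&(hsv[...,2]<150)).astype(np.uint8)
def fit(mask,win,nm,z,hull=False,cam="top"):
    x0,y0,x1,y1=win;k=np.zeros_like(mask);k[y0:y1,x0:x1]=mask[y0:y1,x0:x1]
    cs,_=cv2.findContours(k,cv2.RETR_EXTERNAL,cv2.CHAIN_APPROX_NONE);c=max(cs,key=cv2.contourArea)
    if hull:c=cv2.convexHull(c)
    e=cv2.fitEllipse(c);print(nm,np.round(e[0],1),np.round(e[1],1),ray(cam,*e[0],z).round(4));return c,e
for nm,w in dict(mould=(350,185,430,260),dots=(150,200,215,270),streak=(435,300,505,370)).items(): fit(m,w,nm,.008,True)
L=((hsv[...,1]<85)&(hsv[...,2]>125)).astype(np.uint8)
# patch within ellipse interior
k=np.zeros_like(m);cv2.circle(k,(388,222),22,1,-1)
fit(((hsv[...,1]<90)&(hsv[...,2]>110)).astype(np.uint8)*k,(350,185,430,260),"patch",.008)
W=((hsv[...,1]<50)&(hsv[...,2]>150)).astype(np.uint8)
k=np.zeros_like(m);cv2.circle(k,(317,317),11,1,-1)
c,e=fit(W*k,(260,285,345,360),"button",.056)
print(proj("side",ray("top",*e[0],.056)))
d=np.load("top1.npz")["d"]
for u,v in [(317,317),(300,345),(330,300)]:
    c=robot.calibration("top");X=c["R"].T@(np.linalg.inv(c["mtx"])@[u,v,1]*d[v,u]-c["t"]);print(u,v,X.round(4))
# side
hs=cv2.cvtColor(s,cv2.COLOR_RGB2HSV)
k=np.zeros_like(m);k[252:272,366:394]=1
W=((hs[...,1]<50)&(hs[...,2]>120)).astype(np.uint8)
print("bottle",ray("top",272,192,.125),"tube",ray("top",268,141,.106),"tubebase",ray("top",271,165,0))
for px in [(390,325),(386,400)]:print("pen",ray("top",*px,.006))
for px in [(467,252),(473,169)]:print("lookalikes",ray("top",*px,.01))
cv2.imwrite("pics/sidecrop.png",np.hstack([big(s,285,210,345,255,6),big(s,350,245,410,290,6)]))
E
```

```text
mould [388.5 221.2] [44.7 46.4] [ 0.6555 -0.1301  0.008 ]
dots [182.5 234.5] [44.2 47.2] [0.623  0.2302 0.008 ]
streak [470.4 335.2] [46.5 49.4] [ 0.4622 -0.2691  0.008 ]
patch [384.3 230. ] [23.1 24. ] [ 0.6397 -0.1228  0.008 ]
button [317.  316.5] [16.9 17.2] [ 0.4854 -0.0089  0.056 ]
[378.66722983 259.92428697]
317 317 [ 0.4846 -0.009   0.0565]
300 345 [0.4389 0.0178 0.0354]
330 300 [ 5.159e-01 -3.060e-02 -5.000e-04]
bottle [0.67352042 0.06566378 0.125     ] tube [0.76299476 0.07713536 0.106     ] tubebase [0.75530036 0.08076699 0.        ]
pen [ 0.47575079 -0.13349204  0.006     ]
pen [ 0.35213984 -0.12719377  0.006     ]
lookalikes [ 0.60405247 -0.26575365  0.01      ]
lookalikes [ 0.7533452  -0.27941564  0.01      ]
```

View pics/crop.png

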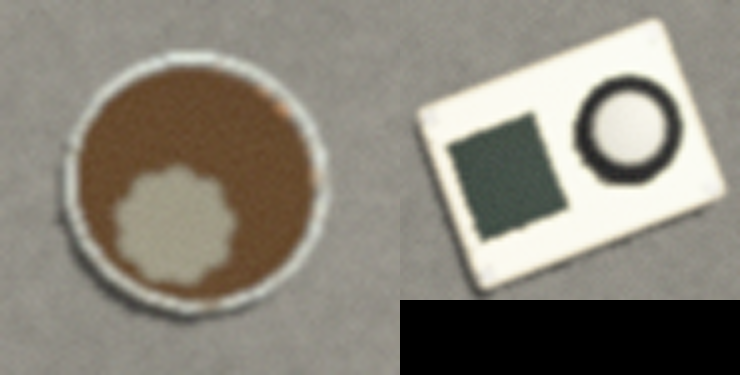

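View pics/sidecrop.png

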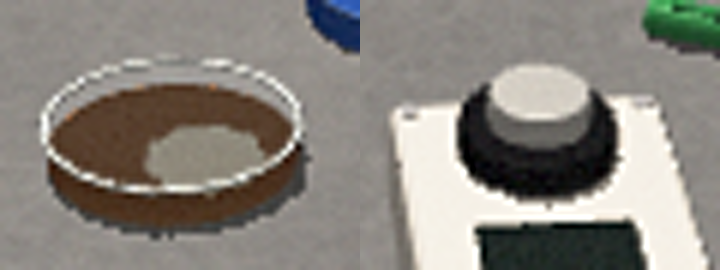

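The crop confirms it: one off-white patch, with its centre at world (0.640, -0.123). The button top is at (0.485, -0.009, 0.056), and its back-projection to the side view (379,260) lands on the cap. I'll shut the gripper and travel high.

```bash
cat >> h.py <<'E'
from scipy.spatial.transform import Rotation as Ro
def shift(X):
    o=robot.get_obs();return (Ro.from_quat(o["tool_rot"]).inv().apply(np.asarray(X)-o["position"])*100).round(2)
E
python3 - <<'E'
from h import *
print(shift([.640,-.123,.20]), proj("side",[.6397,-.1228,.01]))
o=robot.get_obs();print(Ro.from_quat(o["tool_rot"]).as_matrix().round(3))
E
```

```text
[-65.   -57.48   2.25] [318.06357515 235.41019741]
[[-0.965  0.263 -0.001]
 [ 0.263  0.965 -0.002]
 [ 0.    -0.002 -1.   ]]
```

Emit:
{"name": "drive_tool", "arguments": {"targets": [-65,-57.5,0,0,0,0,-65,-57.5,0,0,0,0,-65,-57.5,0,0,0,0,-65,-57.5,0,0,0,0,-65,-57.5,0,0,0,0,-65,-57.5,0,0,0,0,-65,-57.5,0,0,0,0,-65,-57.5,0,0,0,0,-65,-57.5,0,0,0,0,-65,-57.5,0,0,0,0,-65,-57.5,0,0,0,0,-65,-57.5,0,0,0,0], "grip": 1, "squeeze": 10}}

```text
time: 1.1
position: [0.4389, 0.1831, 0.2224]
tool_rot: [0.133, 0.991, -0.0, -0.0]
ft_force: [0.4, 1.0, -0.4]
grip_width: 0.0148
```

```bash
python3 - <<'E'
from h import *
o=robot.get_obs();print(o["time"],o["position"],o["tool_rot"],o["grip_width"],shift([.640,-.123,.22]))
E
```

```text
1.1 [0.43891955 0.18309212 0.22242082] [ 1.32593161e-01  9.91170521e-01 -7.82400786e-06 -2.27544993e-04] 0.014803809650629877 [-27.45 -24.25   0.23]
```

Emit:
{"name": "drive_tool", "arguments": {"targets": [-27.5,-24.3,0,0,0,0,-27.5,-24.3,0,0,0,0,-27.5,-24.3,0,0,0,0,-27.5,-24.3,0,0,0,0,-27.5,-24.3,0,0,0,0,-27.5,-24.3,0,0,0,0,-27.5,-24.3,0,0,0,0,-27.5,-24.3,0,0,0,0,-27.5,-24.3,0,0,0,0,-27.5,-24.3,0,0,0,0,-27.5,-24.3,0,0,0,0,-27.5,-24.3,0,0,0,0]}}

```text
time: 2.1
position: [0.6389, -0.1211, 0.2216]
tool_rot: [0.133, 0.991, 0.001, -0.001]
ft_force: [1.1, -0.3, -0.2]
grip_width: 0.0004
```

```bash
python3 - <<'E'
from h import *
o=robot.get_obs();print(o["time"],o["position"],o["tool_rot"],o["grip_width"],shift([.640,-.123,.031]))
E
```

```text
2.1 [ 0.63890998 -0.12111561  0.22161174] [ 1.32721728e-01  9.91152253e-01  5.70428795e-04 -1.35253751e-03] 0.00040237362370455266 [-0.21 -0.17 19.06]
```

Emit:
{"name": "drive_tool", "arguments": {"targets": [-0.1,-0.1,0,0,0,0,-0.1,-0.1,4,0,0,0,-0.1,-0.1,8,0,0,0,-0.1,-0.1,11,0,0,0,-0.1,-0.1,13,0,0,0,-0.1,-0.1,14,0,0,0,-0.1,-0.1,14,0,0,0,-0.1,-0.1,14,0,0,0]}}

```text
time: 2.77
position: [0.6409, -0.1221, 0.0832]
tool_rot: [0.132, 0.991, -0.0, 0.0]
ft_force: [-0.0, 0.5, 0.1]
grip_width: 0.0004
```

```bash
python3 - <<'E'
from h import *
o=robot.get_obs();print(o["time"],o["position"],shift([.640,-.123,.031]))
for n in("top","side"):
    p,d=robot.camera(n);cv2.imwrite(f"pics/{n}2.png",p[:,:,::-1])
o=robot.get_obs();print(o["time"],o["position"],shift([.640,-.123,.031]))
E
```

```text
2.7667 [ 0.64093214 -0.12214973  0.08316926] [ 0.07 -0.11  5.22]
2.8667 [ 0.6420832  -0.12295947  0.08461201] [ 0.22 -0.06  5.36]
```

View pics/side2.png

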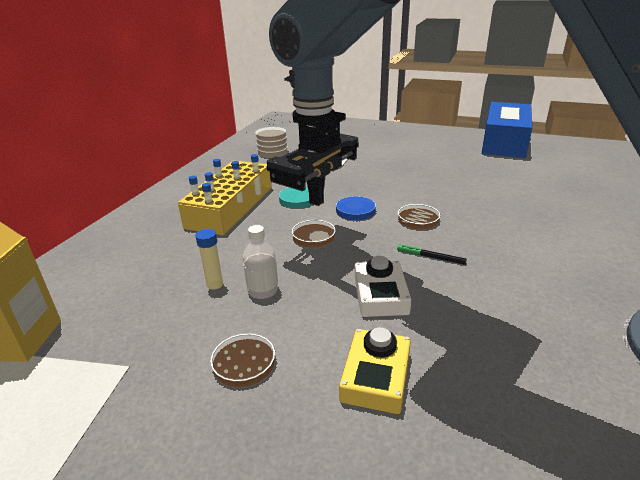

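The closed fingertips are at (317,203), right above the patch, with nothing near. Coming down straight.

Emit:
{"name": "drive_tool", "arguments": {"targets": [0.1,0,1.5,0,0,0,0.1,0,3,0,0,0,0.1,0,4,0,0,0,0.1,0,4.7,0,0,0,0.1,0,5.2,0,0,0,0.1,0,5.2,0,0,0,0.1,0,5.2,0,0,0,0.1,0,5.2,0,0,0]}}

```text
time: 3.53
position: [0.6403, -0.1229, 0.0312]
tool_rot: [0.133, 0.991, -0.0, 0.001]
ft_force: [-0.3, -0.3, 0.5]
grip_width: 0.0004
```

```bash
python3 - <<'E'
from h import *
for n in("top","side","side","side"):
    o=robot.get_obs();print(o["time"],o["position"],shift([.640,-.123,.031]))
    p,d=robot.camera(n);cv2.imwrite(f"pics/{n}3.png",p[:,:,::-1])
cv2.imwrite("pics/side3c.png",cv2.resize(p[120:270,240:400,::-1],None,fx=4,fy=4))
o=robot.get_obs();print(o["time"],o["position"],o["ft_force"])
print(proj("side",[.64,-.123,.016]),proj("side",[.64,-.123,.031]))
E
```

```text
3.5333 [ 0.64028815 -0.12286796  0.0312045 ] [ 0.02 -0.02  0.02]
3.5833 [ 0.64028735 -0.12285074  0.03125653] [ 0.02 -0.02  0.03]
3.6333 [ 0.64023132 -0.12284061  0.03125785] [ 0.02 -0.02  0.03]
3.6833 [ 0.64013715 -0.12282797  0.03116491] [ 0.01 -0.02  0.02]
3.7333 [ 0.64008302 -0.12280071  0.03110552] [ 0.25936886  0.48705014 -0.19525245]
[317.88095166 232.82118998] [317.67763058 226.45347617]
```

View pics/side3c.png

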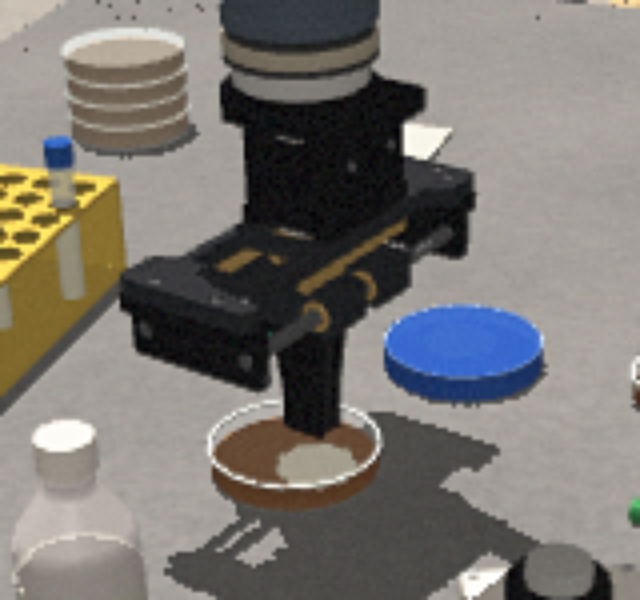

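The tip is at about (318,228), as projected for 15 mm above the lid over the patch. Holding for well over 2 s.

Emit:
{"name": "drive_tool", "arguments": {"targets": [0,0,0,0,0,0,0,0,0,0,0,0,0,0,0,0,0,0,0,0,0,0,0,0,0,0,0,0,0,0,0,0,0,0,0,0,0,0,0,0,0,0,0,0,0,0,0,0,0,0,0,0,0,0,0,0,0,0,0,0,0,0,0,0,0,0,0,0,0,0,0,0]}}

```text
time: 4.73
position: [0.6397, -0.1227, 0.0305]
tool_rot: [0.133, 0.991, 0.0, -0.0]
ft_force: [-0.6, 0.5, -0.3]
grip_width: 0.0006
```

Emit:
{"name": "drive_tool", "arguments": {"targets": [0,0,0,0,0,0,0,0,0,0,0,0,0,0,0,0,0,0,0,0,0,0,0,0,0,0,0,0,0,0,0,0,0,0,0,0,0,0,0,0,0,0,0,0,0,0,0,0,0,0,0,0,0,0,0,0,0,0,0,0,0,0,0,0,0,0,0,0,0,0,0,0]}}

```text
time: 5.73
position: [0.6397, -0.1226, 0.0306]
tool_rot: [0.132, 0.991, -0.0, 0.0]
ft_force: [0.5, -0.5, -0.6]
grip_width: 0.0006
```

Emit:
{"name": "drive_tool", "arguments": {"targets": [0,0,0,0,0,0,0,0,0,0,0,0,0,0,0,0,0,0,0,0,0,0,0,0,0,0,0,0,0,0,0,0,0,0,0,0]}}

```text
time: 6.23
position: [0.6397, -0.1227, 0.0306]
tool_rot: [0.133, 0.991, 0.0, -0.0]
ft_force: [1.1, -0.5, -0.5]
grip_width: 0.0007
```

Emit:
{"name": "drive_tool", "arguments": {"targets": [0,0,-3,0,0,0,0,0,-7,0,0,0,0,0,-11,0,0,0,0,0,-13,0,0,0,0,0,-13,0,0,0,0,0,-13,0,0,0]}}

```text
time: 6.73
position: [0.6405, -0.1229, 0.1622]
tool_rot: [0.132, 0.991, -0.0, 0.002]
ft_force: [-0.2, 0.0, -1.3]
grip_width: 0.0006
```

```bash
python3 - <<'E'
from h import *
o=robot.get_obs();print(o["time"],o["position"],shift([.485,-.009,.16]))
E
```

```text
6.7333 [ 0.6405027  -0.12289549  0.16224644] [18.    6.91  0.16]
```

Emit:
{"name": "drive_tool", "arguments": {"targets": [3.5,1.3,0,0,0,0,7,2.7,0,0,0,0,10.5,4,0,0,0,0,14,5.4,0,0,0,0,16.5,6.3,0,0,0,0,18,6.9,0,0,0,0,18,6.9,0,0,0,0,18,6.9,2,0,0,0,18,6.9,5,0,0,0,18,6.9,7,0,0,0,18,6.9,7,0,0,0,18,6.9,7,0,0,0]}}

```text
time: 7.73
position: [0.4837, -0.0091, 0.0889]
tool_rot: [0.133, 0.991, 0.0, -0.002]
ft_force: [0.6, 0.4, -0.2]
grip_width: 0.0003
```

```bash
python3 - <<'E'
from h import *
p,d=robot.camera("top");q,d=robot.camera("side")
o=robot.get_obs();print(o["time"],o["position"],shift([.485,-.009,.056]),o["ft_force"])
cv2.imwrite("pics/4.png",np.hstack([cv2.resize(x[:,:,::-1],None,fx=3,fy=3) for x in(p[260:380,240:370],q[190:310,315:445])]))
E
```

```text
7.8333 [ 0.48506471 -0.00927449  0.09075665] [0.02 0.02 3.48] [0.43023123 0.23968406 0.01743869]
```

View pics/4.png

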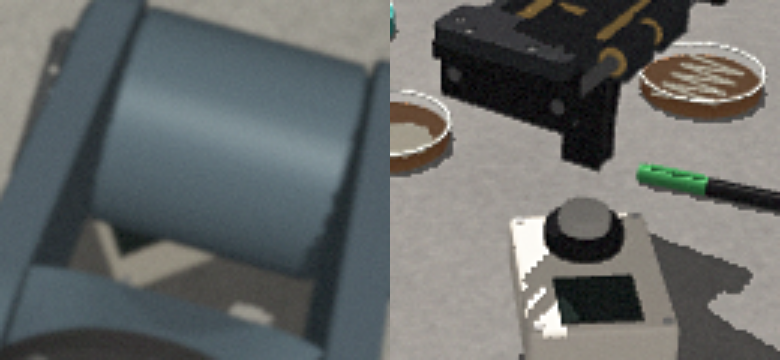

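The fingertips are centred above the button, with about 35 mm to go. Approaching gently, then pressing by small steps while watching the force.

Emit:
{"name": "drive_tool", "arguments": {"targets": [0,0,1.2,0,0,0,0,0,2.2,0,0,0,0,0,2.9,0,0,0,0,0,3.3,0,0,0,0,0,3.6,0,0,0,0,0,3.8,0,0,0,0,0,3.8,0,0,0,0,0,3.8,0,0,0]}}

```text
time: 8.5
position: [0.4842, -0.0088, 0.0529]
tool_rot: [0.132, 0.991, -0.0, 0.0]
ft_force: [-1.8, -0.2, 3.2]
grip_width: 0.0004
```

Emit:
{"name": "drive_tool", "arguments": {"targets": [0,0,0.2,0,0,0,0,0,0.3,0,0,0,0,0,0.3,0,0,0,0,0,0.3,0,0,0]}}

```text
time: 8.83
position: [0.4842, -0.0088, 0.0503]
tool_rot: [0.132, 0.991, -0.0, 0.0]
ft_force: [-1.3, -0.2, 10.4]
grip_width: 0.0008
```

Emit:
{"name": "drive_tool", "arguments": {"targets": [0,0,0.1,0,0,0,0,0,0.2,0,0,0,0,0,0.2,0,0,0,0,0,0.2,0,0,0]}}

```text
time: 9.17
position: [0.4842, -0.0089, 0.05]
tool_rot: [0.132, 0.991, -0.0, 0.001]
ft_force: [-4.7, -0.1, 25.1]
grip_width: 0.0004
```

The button is on its end stop: 25 N and the position no longer changes. Lifting clear.

Emit:
{"name": "drive_tool", "arguments": {"targets": [0,0,-0.6,0,0,0,0,0,-1.5,0,0,0,0,0,-4,0,0,0,0,0,-8,0,0,0,0,0,-12,0,0,0,0,0,-15,0,0,0,0,0,-16,0,0,0,0,0,-16,0,0,0,0,0,-16,0,0,0,0,0,-16,0,0,0]}}

```text
time: 10.0
position: [0.4831, -0.0085, 0.2064]
tool_rot: [0.133, 0.991, 0.0, -0.001]
ft_force: [-0.4, 0.2, 0.4]
grip_width: 0.0006
```

```bash
python3 - <<'E'
from h import *
p,d=robot.camera("top");q,d=robot.camera("side")
o=robot.get_obs();print(o["time"],o["position"],o["ft_force"],o["joint_velocities"].round(3))
cv2.imwrite("pics/5.png",np.vstack([np.hstack([cv2.resize(x[:,:,::-1],(400,300),interpolation=cv2.INTER_AREA) for x in(p,q)]),cv2.resize(np.hstack([x[245:320,340:440,::-1] for x in (np.load("side1.npz")["p"],q)]),(800,300))]))
s=np.load("side1.npz")["p"]
# change check low in side view
df=cv2.absdiff(cv2.cvtColor(s,cv2.COLOR_RGB2HSV)[...,0],cv2.cvtColor(q,cv2.COLOR_RGB2HSV)[...,0]);
E
```

```text
10.1 [ 0.48301605 -0.00851094  0.20593953] [-0.47130305  0.96553712 -0.27275724] [-0.002  0.001 -0.005  0.     0.003 -0.   ]
```

View pics/5.png

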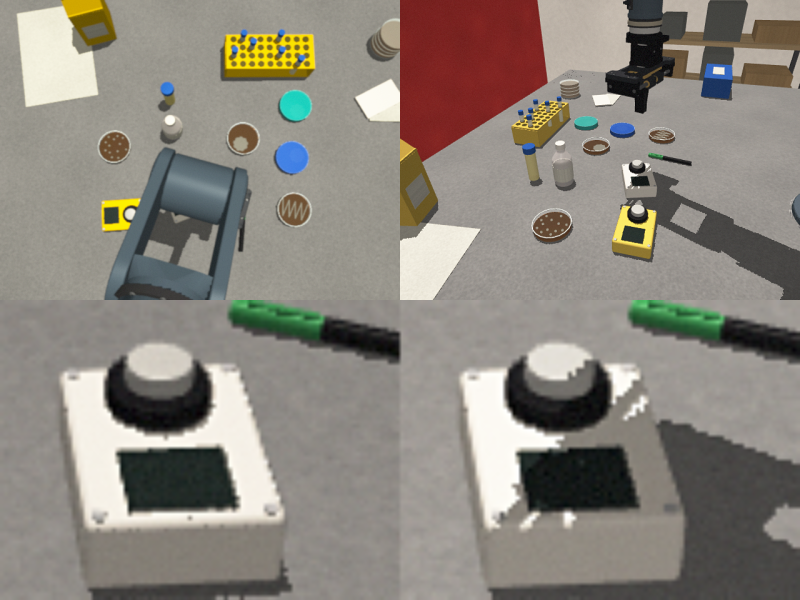

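The button cap is back up at its first height, everything stands where it was, and the arm is at rest 15 cm above the box with no contact.

```bash
python3 -c "
from rig import robot
print(robot.hand_in())"
```

```text
the job is handed in; nothing more can be done
None
```

I pointed at the mouldy dish, then pressed the logging button and lifted clear. The job was handed in at about 10 s of the 40 s allowed.

- **Pointing:** With the gripper shut, I came straight down over the single-patch dish. The fingertips held at (0.640, -0.123, 0.031), about 15 mm above the lid, for about 2.7 s. The force stayed at noise level, so nothing was touched. The side view agreed with the position to within a few pixels.
- **Button:** I pressed the white box's button to its end stop. The force rose to 25 N while the tip stopped at 0.050 m, the 6 mm of travel from its 56 mm rest height. I then lifted to 0.206 m.
- **Last checks:** The final pictures show the button back up and the dishes, bottle, tube, pen and look-alikes unmoved by eye. The arm partly hid the top view. The arm was still, with force readings of about 1 N or less, and no check disagreed.

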